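# Back off the left-hand knob of a tube clamp and move the tube to its rest

## Robot

A 6-joint arm with a two-finger parallel gripper is mounted at the origin on the work surface; the furniture and walls round the work are solid. World frame = base frame: x ahead of the robot, y to its left, z up, the work surface at z = 0. Lengths are in mm, angles in degrees, forces in N, time in s.
With the tool pointing down it reaches from about 350 to 850 mm from the base axis. Payload 8.1 kg.
Tool frame: the origin (TCP) lies between the finger pads; the fingertips stand 22 mm ahead of it and the grasp point (between the pads) lies 3 mm ahead of it; z points along the fingers, y is the line along which they close (so a half turn about z gives the same grasp; the last joint's range is limited). The gripper opens to 85 mm and grips with 20 to 120 N. Pads are 22 mm wide; open, the fingers measure 114 mm over their backs; the gripper's body (76 mm by 85 mm) begins 54 mm behind the grasp point. The pads swing forward as they close: fully open they stand 13 mm farther back than shut.
Start: joints at [-81.956, 7.471, 85.268, -0, 87.261, -4.893], TCP at [134.352, -584.769, 253.292] pointing down, gripper open.
Joint ranges: [-169.43, 169.43], [-51.17, 129.36], [1.28, 143.12], [-76.62, 256.62], [0, 156.53], [-152.29, 152.29]. Speed limits (degrees/s): [136.94, 136.94, 159.86, 180, 180, 180].

## Interface

Orientations are given as [roll, pitch, yaw] about the fixed x, y, z axes, in that order (R = Rz(yaw) Ry(pitch) Rx(roll)).
In Python, from bench import sense, snapshot, calibration, hand_in gives the robot as it stands.
- The arm moves only by the shell command python3 -m crank 'ROWS' [FORCE]. ROWS is JSON, a list of rows, each a list of 5 numbers: the shift along the tool's x, y, z in cm, then the turn about the tool's z in rad, then the finger opening in cm, from 0 to 8.54. A call has 1 to 20 rows; each row is the pose to reach, as a shift and turn from the pose commanded when the call began, along the tool's axes at that moment; what a row does not reach only later rows make up. A row lasts 1/10 s, in which the tool goes at most 50 mm and 8.59 degrees, less where a joint would pass 70% of its speed; a pose out of reach is approached as far as the arm can. A call with a gripper value outside its range is refused whole. The fingers move at their own pace and stop on an object; FORCE is the grip in N (left out, the last holds). Time passes only in rows, so rows that repeat a pose let the fingers close. It gives the time, the measured TCP pose, the force, the opening and the grip force at its end, in the units of the state.
- sense(): the state, without advancing time (a new reading comes with each control period).
- snapshot(name): name is "scene" or "top"; returns (picture, depth): 400x640x3 uint8, red, green, blue; 400x640 float32, mm along the optical axis (not along the pixel's ray), 0 where there is no reading.
- calibration(name): a dict with "fovy" (degrees; the focal length in pixels is half the picture's height over the tangent of half this angle, whatever the lens; pixels are square), "cx", "cy" (the principal point, pixels), "k1" (the pictures are not rectified: a ray, as slopes to the right and down, at radius r is drawn at 1 + k1 r^2 times it, then the intrinsics apply), "rvec" (rotation vector, rad) and "tvec" (3), from world to camera coordinates, as OpenCV has them. Camera axes: x right, y down, z forward; pixel columns grow to the right and rows downward; lengths in mm; the calibration is good to about 2 mm. A picture is of the moment at which its call begins. calibration takes no time and is no camera call.
- hand_in(): hands the job in; it is judged then, once.
The state is a dict: "time": time; "joint_pos": joint angles; "qd": joint speeds; "joint_efforts": joint torques, N m; "tool_pos": TCP position; "tcp_rot": TCP orientation; "ft_force": force on the tool from outside, world axes, zero at the start; "wrist_torque": the same for the moment, N m; "finger_gap": finger opening in mm; "grip_force": force on a finger pad.
Only numpy, scipy, OpenCV 4.12 (cv2) and the standard library are available. Lean on these libraries where they do the work, as an engineer would, in place of code of your own. Each camera call takes 0.05 s, during which the arm holds its last target. There are 200 camera calls.

## Task

Free the capped tube from the loose-standing tube clamp: its black knob has a left-hand thread, so turn it clockwise (seen from above) until you feel its end stop, without forcing it there or shoving the clamp along or round. Only then draw the tube lengthwise out of the clamp by its cap end, keeping it low until it is clear of the bridge. Lay it in the middle of the empty V-shaped rest, along the groove, let go, and leave the beaker, screw-cap cup and small bottle as they stand.

Things in the scene. Friction and masses are not known exactly. Their poses are not given: they have to be found in the camera images.
- tube_clamp: Tube clamp, 1.6 kg, standing loose on 4 rubber feet: slides at 8 to 11 N sideways, turns at 0.4 to 0.6 N m. Grey base 104 (x) by 108 mm (y -42 to +66). Origin on the bench under the tube's middle, z up. Tube lies along y at x = 0, axis at z = 38 mm, cap to -y (open end), in a white V cradle from y = -36 to +48.
- bridge_top (a point): Middle of the top of the clamp's aluminium bridge, at (0, 34, 82) mm in the clamp's frame. Bridge: 84 mm long in x, 26 mm wide in y, underside at 68 mm, on two posts at x = -33 and +33; the clamp screw passes down through its middle.
- clamp_corner (a point): Corner of the clamp's base plate, at (50, -40, 14) mm in the clamp's frame; shows whether the clamp has been turned.
- clamp_knob: Black knob on the screw: hub 28 mm across, 6 mm high; above it a bar grip 44 mm long (knob's x), 12 mm thick (its y), same after half a turn. Origin: screw axis, under the hub, 86 to 92 mm above the bench; bar 6 to 28 mm above origin. Clockwise from above loosens; knob and pad rise 1.2 mm per rad; drag 0.1 N m (thread and pad); needs two to four grips.
- knob_grip (a point): Point on the knob's axis 17 mm above its origin, mid-height of the bar. From the start it is 2.8 to 4.4 rad clockwise to a hard end stop, different every time: feel for it (torque rises above the drag). At the stop the pad is 2.4 mm clear of the tube. Anticlockwise only tightens.
- pad_face (a point): Middle of the underside of the rubber-faced pad (20 mm across) under the screw; a 10 N/mm spring behind it presses it on the tube with 10 to 29 N at the start. It just touches the tube at z = 51.6 mm in the clamp's frame and stands at 54.0 mm at the knob's end stop.
- tube: 50 ml conical tube, 121 mm long, about 30 g, lying: body 27.4 mm across, cap 34 mm across and 15 mm long, blunt cone at the other end. Its origin lies 15 mm beside the axis (below it at the start) and turns with it when it rolls; its y axis runs from cap to cone.
- tube_axis (a point): Point on the tube's axis, midway along; its y runs along the tube (within 0.04 rad): cap from y = -60 to -45 mm, cone end at +60. Grip the cap across its 34 mm from above at y = -52, clear of cradle and knob. The cone end is clear of the bridge after 50 mm towards the clamp's -y.
- tube_rest: Empty white V rest, fixed; base 64 (x) by 84 mm (y). Origin: middle of its underside on the bench; z up. The V groove (45 degree faces) runs along y from -36 to +36 mm; a tube in it has its axis at z = 34 mm over x = 0, with the cap overhanging either end.
- beaker: Glass beaker, 46 mm across, 58 mm high, in front of the vortex mixer; origin in the middle of its underside. Leave it.
- cup: Specimen cup with orange screw cap, 38 mm across, 58 mm high, behind the clamp; origin in the middle of its underside. Leave it.
- bottle: Small brown bottle with black cap, 46 mm across, 104 mm high, behind the clamp; origin in the middle of its underside. Leave it.

How it is judged:
By the outcome, as a careful person would: the job done as asked, in the order asked, and still so for the second after the job is handed in, with the robot touching nothing.
It also fails if it takes over 72 s, if anything falls off the work surface, if the arm or the gripper's body presses on something with over 40 N, if the wrist force passes 120 N, or if a joint passes its speed limit or range.

## Working session

There is one attempt and no reset: what is moved stays moved. The work goes in short steps, Python scripts to look and compute and a shell command to move; the robot and the scene stay as the last step left them, time stands still between calls to the robot, and variables do not carry over. Pictures are saved under pics/ and viewed, at most 10 in all, crops included, and the job is handed in when it is done.

```bash
mkdir -p pics; cat > h.py <<'E'
import numpy as np, cv2
from bench import sense, snapshot, calibration
def K(c):
    f=200/np.tan(np.radians(c['fovy'])/2); return f
def world(name,u,v,depth=None,z=None):
    c=calibration(name); f=K(c)
    d=np.array([(u-c['cx'])/f,(v-c['cy'])/f]); s=d.copy()
    for _ in range(20): s=d/(1+c['k1']*(s@s))
    ray=np.array([s[0],s[1],1.0]); R=cv2.Rodrigues(np.array(c['rvec'],float))[0]; t=np.array(c['tvec'],float).ravel()
    o=-R.T@t; r=R.T@ray
    if z is not None: depth=(z-o[2])/r[2]
    return o+depth*r
E
python3 - <<'E'
from h import *
for n in('scene','top'):
    p,d=snapshot(n); np.savez(f'pics/{n}0.npz',p=p,d=d); cv2.imwrite(f'pics/{n}0.png',p[:,:,::-1]); c=calibration(n); print(n,c)
    print(world(n,320,200,d[200,320]))
s=sense();print(s)
E
```

```text
scene {'fovy': 50.70736701125693, 'cx': 311.1130182464397, 'cy': 193.78267404651265, 'k1': -0.056516764400520454, 'rvec': array([ 0.71888629, -2.47139257,  1.25259224]), 'tvec': array([456.93536465, 218.31632587, 932.75080257])}
[511.87656181   5.76795126  60.04840343]
top {'fovy': 46.181021292304365, 'cx': 323.96089439495375, 'cy': 200.24277355590806, 'k1': -0.026431020260760028, 'rvec': array([ 2.11103553, -2.13984915,  0.22594309]), 'tvec': array([  16.6798035 ,  535.05240437, 1189.21409855])}
[546.03343052  19.45328478   2.17063595]
{'time': 0.1, 'joint_pos': array([-8.19549821e+01,  7.51366799e+00,  8.53241547e+01,  1.59497068e-03,
        8.72598954e+01, -4.89318813e+00]), 'qd': array([-0.01446915, -0.08224619, -0.2896032 , -0.00849786, -0.02563956,
       -0.12075622]), 'joint_efforts': array([ 1.54955851e-03, -5.70954466e+01, -5.01942372e+01, -2.46208474e-04,
        8.26295611e-03,  9.96969760e-07]), 'tool_pos': array([ 134.30555524, -584.3057387 ,  252.30849915]), 'tcp_rot': array([-1.79902774e+02, -9.92240559e-03,  1.29381200e+01]), 'ft_force': array([-0.19921563, -0.40468072, -0.02993142]), 'wrist_torque': array([-0.03259424, -0.00766353,  0.00578303]), 'grip_force': 0.0, 'finger_gap': 85.21731401074415}
```

View pics/top0.png

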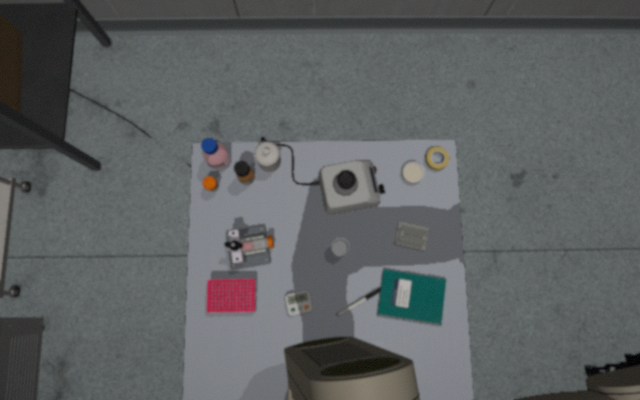

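View pics/scene0.png

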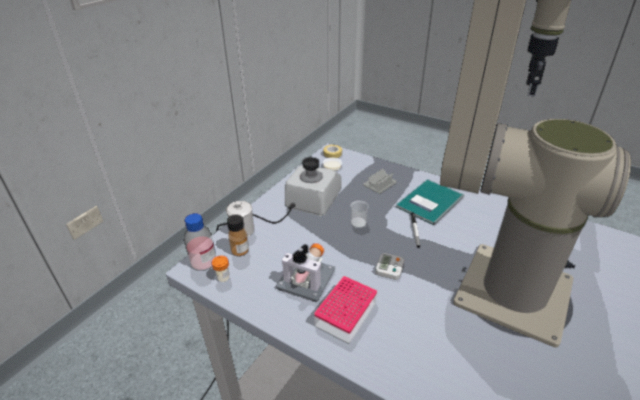

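The top view shows the clamp at about (248,246), knob at (233,245), orange cap at (270,243), and the rest at (411,236). The beaker is at (339,247), with the cup and bottle at upper left. I'll enlarge the clamp and the rest.

```bash
python3 - <<'E'
from h import *
t=np.load('pics/top0.npz'); s=np.load('pics/scene0.npz')
a=cv2.resize(t['p'][215:275,215:285],None,fx=5.6,fy=5.6,interpolation=cv2.INTER_CUBIC)
b=cv2.resize(t['p'][215:275,380:450],None,fx=5.6,fy=5.6,interpolation=cv2.INTER_CUBIC)
cv2.imwrite('pics/c1.png',np.hstack([a,b])[:,:,::-1])
for n,u,v in[('knob',233,245),('cap',270,243),('rest',411,236),('beaker',339,247)]:
    d=t['d'][v,u]; print(n,world('top',u,v,d).round(1))
E
```

```text
knob [412.9 235.4 118.5]
cap [423.2 150.8  57.4]
rest [ 441.  -223.7   19.5]
beaker [415.8 -30.2   2.6]
```

View pics/c1.png

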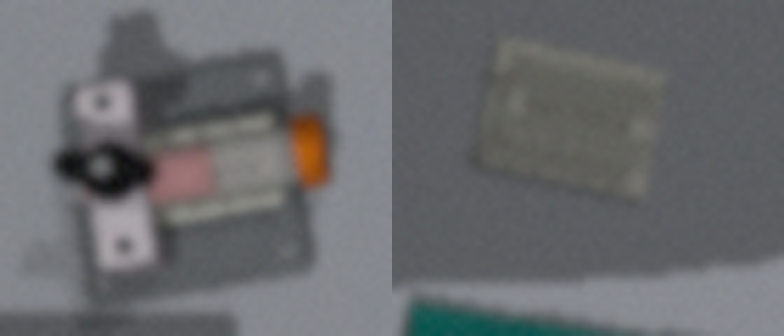

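```bash
python3 - <<'E'
from h import *
t=np.load('pics/top0.npz')
def px(X,Y,u0=215): return u0+(X+.5)/5.6-.5, 215+(Y+.5)/5.6-.5
def show(n,X,Y,z,u0=215):
    u,v=px(X,Y,u0); w=world('top',u,v,z=z); d=t['d'][int(round(v)),int(round(u))]
    print(n,w[:2].round(1),'depthpt',world('top',u,v,d).round(1)); return w
A=show('screwA',102,102,82);B=show('screwB',124,245,82)
c=[show('corner',x,y,14) for x,y in[(280,52),(312,268),(95,303),(65,85)]]
for p,q in((0,1),(1,2),(2,3),(3,0)):
    e=c[q]-c[p]; print(np.hypot(*e[:2]).round(1),np.degrees(np.arctan2(e[1],e[0])).round(1))
e=B-A; print('screws',np.hypot(*e[:2]),np.degrees(np.arctan2(e[1],e[0])),(A+B)[:2]/2)
k=show('knob',103,168,118);l=show('barL',58,162,118);r=show('barR',152,175,118);e=r-l;print(np.hypot(*e[:2]),np.degrees(np.arctan2(e[1],e[0])))
show('capend',318,152,50);show('cap',311,151,55);
print('rest')
c=[show('corner',x-392,y,15,380) for x,y in[(500,38),(665,70),(645,200),(478,168)]]
for p,q in((0,1),(1,2),(2,3),(3,0)):
    e=c[q]-c[p]; print(np.hypot(*e[:2]).round(1),np.degrees(np.arctan2(e[1],e[0])).round(1))
print(sum(c)/4)
E
```

```text
screwA [447.8 243.1] depthpt [ 293.6   30.7 1270.3]
screwB [382.9 231.8] depthpt [382.9 231.7  82.4]
corner [479.8 170. ] depthpt [ 293.6   30.7 1270.3]
corner [376.  153.9] depthpt [376.  153.9  14.6]
corner [360.9 256.4] depthpt [360.8 256.3  15.1]
corner [465.  273.2] depthpt [466.5 275.2   3.3]
105.0 -171.2
103.6 98.4
105.5 9.1
104.2 -81.9
screws 65.79270464012173 -170.1167013932151 [415.35164029 237.41476927]
knob [414.  235.6] depthpt [413.9 235.4 118.7]
barL [416.9 255.3] depthpt [417.3 256.2 113.4]
barR [410.6 214. ] depthpt [411.4 215.2 110.8]
41.755650349278 -98.57031943815737
capend [427.3 148. ] depthpt [426.5 147.3  57.3]
cap [427.2 150.7] depthpt [427.5 151.   52.6]
rest
corner [ 481.8 -193.6] depthpt [ 483.5 -195.6    3.5]
corner [ 465.1 -273. ] depthpt [ 467.5 -277.3   -2.6]
corner [ 402.4 -259.8] depthpt [ 4.037e+02 -2.632e+02  4.000e-01]
corner [ 418.9 -180.1] depthpt [ 420.3 -182.4    1.6]
81.2 -101.9
64.0 168.1
81.4 78.3
64.3 -12.1
[ 442.04494089 -226.62443581   15.        ]
```

```bash
cat >> h.py <<'E'
from scipy.spatial.transform import Rotation as Ro
def to(x,y,z,yaw=None):
    s=sense(); R=Ro.from_euler('xyz',s['tcp_rot'],degrees=True).as_matrix()
    d=R.T@(np.array([x,y,z])-s['tool_pos'])/10
    print('t',round(s['time'],2),'shift cm',d.round(2),'turn',None if yaw is None else np.radians(s['tcp_rot'][2]-yaw).round(3))
def st():
    s=sense(); R=Ro.from_euler('xyz',s['tcp_rot'],degrees=True).as_matrix()
    print(round(s['time'],2),'pos',s['tool_pos'].round(2),'rot',s['tcp_rot'].round(2),'F',s['ft_force'].round(2),'Ftool',(R.T@s['ft_force']).round(2),'T',s['wrist_torque'].round(3),'gap',round(s['finger_gap'],2),'grip',round(s['grip_force'],1),'j6',s['joint_pos'][5].round(1))
E
python3 - <<'E'
from h import *
to(480,-250,250);to(510,0,250);to(414,236,180)
E
```

```text
t 0.1 shift cm [ 41.18 -24.84   0.28] turn None
t 0.1 shift cm [ 49.7  -48.53   0.32] turn None
t 0.1 shift cm [ 45.62 -73.67   7.36] turn None
```

```bash
python3 -m crank '[[5,-3,0,-0.1,8.5],[10,-6,0,-0.2,8.5],[15,-9,0,-0.3,8.5],[20,-12,0,-0.4,8.5],[25,-15,0,-0.5,8.5],[30,-18,0,-0.6,8],[35,-21,0,-0.75,7],[40,-24.5,0,-0.9,6],[42,-29,0,-1.05,6],[44,-33,0,-1.2,6],[46,-37.5,0,-1.35,6],[48,-42,0,-1.5,6],[49.5,-46,0,-1.65,6],[49.5,-50,1,-1.8,6],[49,-54.5,2,-1.95,6],[48.3,-59,3,-2.1,6],[47.6,-63,4,-2.25,6],[46.8,-67,5,-2.4,6],[46,-71,6,-2.5,6],[45.6,-73.6,7,-2.6,6]]' 20; python3 -c "
from h import *
st();to(414,236,150,261.4-360)"
```

```text
time: 2.1
tool_pos: [411.9, 237.1, 182.4]
tcp_rot: [180.0, -0.1, 162.3]
ft_force: [0.6, -0.0, -0.3]
finger_gap: 60.1
grip_force: 0.0
2.1 pos [411.92 237.1  182.43] rot [ 1.8000e+02 -6.0000e-02  1.6225e+02] F [ 0.56 -0.02 -0.29] Ftool [-0.54  0.15  0.29] T [0.041 0.023 0.018] gap 60.1 grip 0.0 j6 -48.6
t 2.1 shift cm [-0.23 -0.04  3.24] turn 4.553
```

```bash
python3 -m crank '[[-0.1,0,1,-0.15,4],[-0.2,0,2,-0.3,4],[-0.2,0,3,-0.45,4],[-0.2,0,3,-0.6,4],[-0.2,0,3,-0.75,4],[-0.2,0,3,-0.9,4],[-0.2,0,3,-1.05,4],[-0.2,0,3,-1.2,4],[-0.2,0,3,-1.35,4],[-0.2,0,3,-1.5,4],[-0.2,0,3,-1.65,4],[-0.2,0,3,-1.73,4],[-0.2,0,3,-1.73,4],[-0.2,0,3,-1.73,4]]' 20; python3 - <<'E'
from h import *
st();to(414,236,125,261.4-360)
ims=[]
for n,(u,v) in (('top',(233,245)),('scene',(303,262))):
    p,d=snapshot(n); ims.append(cv2.resize(p[v-37:v+38,u-35:u+35],None,fx=5.6,fy=5.6,interpolation=cv2.INTER_CUBIC))
cv2.imwrite('pics/c2.png',np.hstack(ims)[:,:,::-1])
E
```

```text
time: 3.5
tool_pos: [415.7, 233.9, 153.0]
tcp_rot: [180.0, -0.0, -99.1]
ft_force: [0.2, -0.3, -0.6]
finger_gap: 39.9
grip_force: 0.0
3.5 pos [415.7  233.93 153.04] rot [ 1.7998e+02 -2.0000e-02 -9.9120e+01] F [ 0.25 -0.3  -0.55] Ftool [ 0.26 -0.29  0.55] T [-0.013 -0.011  0.021] gap 39.85 grip 0.0 j6 -147.7
t 3.5 shift cm [-0.18  0.2   2.8 ] turn -0.009
```

View pics/c2.png

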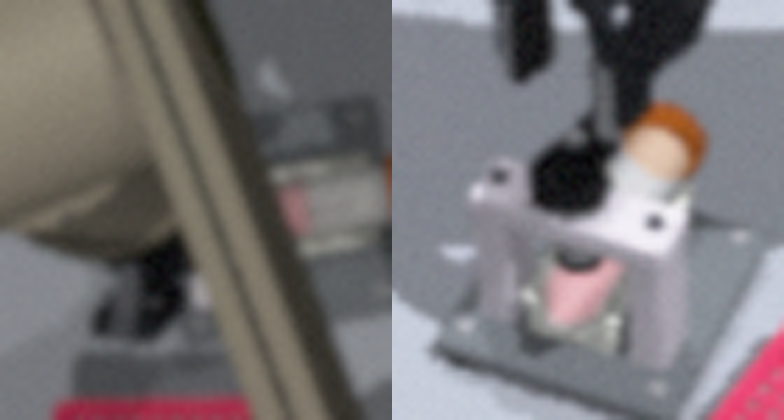

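The scene view shows the fingers straddling above the black knob (crop ~570,175), clear of the bridge. The arm blocks the top view. I'll descend and feel.

```bash
python3 -m crank '[[-0.2,0.2,0.5,0,3.6],[-0.2,0.2,1,0,3.6],[-0.2,0.2,1.5,0,3.6],[-0.2,0.2,2,0,3.6],[-0.2,0.2,2.4,0,3.6],[-0.2,0.2,2.8,0,3.6],[-0.2,0.2,2.8,0,3.6],[-0.2,0.2,2.8,0,3.6]]' 20; python3 -c "
from h import *
st()"; python3 -m crank '[[0,0,0,0,2.8],[0,0,0,0,2.6],[0,0,0,0,2.4],[0,0,0,0,2.2],[0,0,0,0,2.2],[0,0,0,0,2.2]]' 20;python3 -c "
from h import *
st()"
```

```text
time: 4.4
tool_pos: [414.2, 236.3, 125.3]
tcp_rot: [180.0, -0.0, -99.0]
ft_force: [1.1, 0.4, -0.1]
finger_gap: 35.9
grip_force: 0.0
4.4 pos [414.25 236.28 125.27] rot [179.99  -0.   -98.98] F [ 1.14  0.43 -0.11] Ftool [-0.6  -1.06  0.11] T [-0.005 -0.028  0.036] gap 35.88 grip 0.0 j6 -147.5
time: 5.0
tool_pos: [414.2, 236.3, 125.3]
tcp_rot: [-180.0, 0.0, -99.0]
ft_force: [0.5, -0.6, 0.4]
finger_gap: 22.2
grip_force: 0.0
5.0 pos [414.24 236.31 125.32] rot [-180.      0.    -98.97] F [ 0.54 -0.63  0.39] Ftool [ 0.54 -0.63 -0.39] T [ 0.037  0.034 -0.015] gap 22.17 grip 0.0 j6 -147.5
```

Noise is about 0.5 N. I'll close further, in steps.

```bash
for g in 1; do python3 -m crank '[[0,0,0,0,1.9],[0,0,0,0,1.8],[0,0,0,0,1.8]]' 20 >/dev/null;python3 -c "
from h import *
st()"; python3 -m crank '[[0,0,0,0,1.6],[0,0,0,0,1.5],[0,0,0,0,1.5]]' 20 >/dev/null;python3 -c "
from h import *
st()";done
```

```text
5.3 pos [414.22 236.3  125.28] rot [180.    -0.   -98.97] F [ 0.46 -0.32  0.07] Ftool [ 0.24 -0.51 -0.07] T [ 0.01   0.019 -0.068] gap 18.14 grip 0.0 j6 -147.5
5.6 pos [414.24 236.28 125.3 ] rot [180.    -0.   -98.97] F [-0.66  0.22  0.92] Ftool [-0.11  0.68 -0.92] T [-0.064  0.049 -0.01 ] gap 14.7 grip 0.0 j6 -147.5
```

```bash
python3 -m crank '[[0,0,0,0,1.35],[0,0,0,0,1.3],[0,0,0,0,1.3]]' 20 >/dev/null;python3 -c "
from h import *
st()"; python3 -m crank '[[0,0,0,0,1.2],[0,0,0,0,1.1],[0,0,0,0,1.0],[0,0,0,0,1.0]]' 25 >/dev/null;python3 -c "
from h import *
st()"
```

```text
5.9 pos [414.52 236.27 125.4 ] rot [-1.7997e+02  1.0000e-02 -9.8970e+01] F [ 2.56 -0.53  0.28] Ftool [ 0.12 -2.61 -0.28] T [-0.105 -0.463  0.016] gap 13.06 grip 2.7 j6 -147.5
6.3 pos [414.49 236.19 125.48] rot [-179.97   -0.    -98.98] F [ 3.29 -2.25  0.2 ] Ftool [ 1.7  -3.6  -0.19] T [-0.432 -0.561  0.065] gap 11.28 grip 26.2 j6 -147.5
```

```bash
python3 -m crank '[[0.02,-0.03,0,0,1],[0.02,-0.03,-0.01,0.1,1],[0.02,-0.03,-0.02,0.2,1],[0.02,-0.03,-0.04,0.3,1],[0.02,-0.03,-0.05,0.4,1],[0.02,-0.03,-0.06,0.5,1],[0.02,-0.03,-0.06,0.5,1]]' 30 >/dev/null;python3 -c "
from h import *
st()"
```

```text
7.0 pos [414.14 236.32 125.94] rot [ 1.7995e+02 -1.0000e-02 -1.2771e+02] F [-0.53 -1.24  1.92] Ftool [ 1.3  -0.34 -1.92] T [-0.052  0.067 -0.059] gap 10.86 grip 30.2 j6 -118.8
```

```bash
python3 -m crank '[[0.01,0,-0.03,0.1,1],[0.01,0,-0.04,0.2,1],[0.01,0,-0.06,0.3,1],[0.01,0,-0.07,0.4,1],[0.01,0,-0.08,0.5,1],[0.01,0,-0.09,0.6,1],[0.01,0,-0.1,0.7,1]]' 30 >/dev/null;python3 -c "
from h import *
st()"; python3 -m crank '[[0,0,-0.01,0.1,1],[0,0,-0.02,0.2,1],[0,0,-0.04,0.3,1],[0,0,-0.05,0.4,1],[0,0,-0.06,0.5,1],[0,0,-0.07,0.6,1]]' 30 >/dev/null;python3 -c "
from h import *
st()"
```

```text
7.7 pos [413.82 236.78 126.77] rot [ 1.7990e+02 -5.0000e-02 -1.6775e+02] F [-2.08  2.64  1.71] Ftool [ 1.47  3.03 -1.71] T [0.646 0.227 0.085] gap 10.73 grip 30.4 j6 -78.7
8.3 pos [413.85 237.3  127.54] rot [ 1.7989e+02 -1.0000e-01  1.5788e+02] F [-0.73  5.63 -0.03] Ftool [2.79 4.94 0.05] T [1.05  0.096 0.076] gap 11.22 grip 30.3 j6 -44.4
```

```bash
python3 -m crank '[[0.03,0.05,0,0,1],[0.04,0.06,0,0,1],[0.04,0.06,0,0,1]]' 30 >/dev/null;python3 -c "
from h import *
st()"; python3 -m crank '[[0,0,-0.01,0.1,1],[0,0.01,-0.02,0.2,1],[0,0.01,-0.04,0.3,1],[0,0.01,-0.05,0.4,1]]' 30 >/dev/null;python3 -c "
from h import *
st()"
```

```text
8.6 pos [413.99 237.3  127.55] rot [ 1.7995e+02 -5.0000e-02  1.5806e+02] F [-1.46  5.72 -0.24] Ftool [3.49 4.76 0.25] T [ 1.071  0.181 -0.041] gap 11.36 grip 30.0 j6 -44.5
9.0 pos [414.14 237.55 128.05] rot [ 1.7995e+02 -7.0000e-02  1.3489e+02] F [-0.    7.29 -1.51] Ftool [5.16 5.14 1.53] T [1.23  0.023 0.058] gap 11.0 grip 29.9 j6 -21.3
```

```bash
python3 -m crank '[[0,0,0,0,1.4],[0,0,0,0,1.7],[0,0,0,0,1.7],[0,0,0,0,1.7]]' 30 >/dev/null;python3 -c "
from h import *
st()"
```

```text
9.4 pos [414.29 236.51 127.98] rot [-1.7997e+02  1.0000e-02  1.3506e+02] F [-0.21  0.09 -0.33] Ftool [ 0.21 -0.08  0.33] T [0.042 0.066 0.009] gap 17.07 grip 0.0 j6 -21.5
```

```bash
python3 -m crank '[[0.08,0.13,0,0,1.7],[0.08,0.13,0,0,1.5],[0.08,0.13,0,0,1.3],[0.08,0.13,0,0,1.25],[0.08,0.13,0,0,1.25]]' 30 >/dev/null;python3 -c "
from h import *
st()";python3 -m crank '[[0,0,0,0,1.2],[0,0,0,0,1.1],[0,0,0,0,1],[0,0,0,0,1]]' 30 >/dev/null;python3 -c "
from h import *
st()"
```

```text
9.9 pos [414.45 238.05 128.01] rot [-179.96   -0.    134.98] F [-1.62 -1.69  1.36] Ftool [-0.05 -2.34 -1.36] T [-0.318  0.31   0.045] gap 12.67 grip 1.4 j6 -21.3
10.3 pos [414.36 237.94 128.06] rot [-1.7994e+02 -1.0000e-02  1.3498e+02] F [-4.27 -3.78  4.36] Ftool [ 0.34 -5.7  -4.35] T [-0.652  0.709  0.07 ] gap 10.94 grip 30.5 j6 -21.2
```

```bash
python3 -m crank '[[-0.03,-0.04,-0.02,0,1],[-0.05,-0.07,-0.03,0,1],[-0.05,-0.07,-0.03,0,1]]' 30 >/dev/null;python3 -c "
from h import *
st()"; python3 -m crank '[[0,0,-0.01,0.06,1],[0,0,-0.02,0.12,1],[0,0,-0.03,0.18,1],[0,0,-0.03,0.24,1],[0,0,-0.04,0.3,1]]' 30 >/dev/null;python3 -c "
from h import *
st()"
```

```text
10.6 pos [414.3  237.72 128.2 ] rot [ 1.7999e+02 -4.0000e-02  1.3498e+02] F [-2.63  1.78 -0.15] Ftool [ 3.12 -0.61  0.15] T [ 0.235  0.568 -0.013] gap 11.36 grip 30.0 j6 -21.3
11.1 pos [414.46 237.81 128.59] rot [ 1.7998e+02 -4.0000e-02  1.1766e+02] F [-1.6   2.72 -2.07] Ftool [ 3.15 -0.15  2.07] T [0.461 0.283 0.018] gap 11.01 grip 29.8 j6 -4.0
```

```bash
python3 -m crank '[[0.03,0,0.01,0.05,1],[0.03,0,0,0.1,1],[0.03,0,0,0.15,1],[0.03,0,-0.01,0.2,1]]' 22 >/dev/null;python3 -c "
from h import *
st()"; python3 -m crank '[[0,0,-0.01,0.05,1],[0,0,-0.01,0.1,1],[0,0,-0.02,0.15,1]]' 22 >/dev/null;python3 -c "
from h import *
st()";
```

```text
11.5 pos [414.58 237.96 128.84] rot [ 1.7996e+02 -2.0000e-02  1.0622e+02] F [ 0.41  1.16 -2.21] Ftool [1.   0.71 2.21] T [0.253 0.124 0.059] gap 11.11 grip 29.9 j6 7.5
11.8 pos [414.69 237.95 129.04] rot [ 1.7995e+02 -3.0000e-02  9.7620e+01] F [-0.06  0.95 -2.03] Ftool [0.95 0.06 2.03] T [0.211 0.063 0.075] gap 10.9 grip 29.8 j6 16.1
```

```bash
cat > chk.py <<'E'
from h import *
import sys
st(); s=sense(); sys.exit(int(s['wrist_torque'][2]>0.17 or np.hypot(*s['ft_force'][:2])>6))
E
python3 -m crank '[[0,0,0,0.04,1],[0,0,-0.01,0.08,1],[0,0,-0.01,0.12,1]]' 25 >/dev/null;python3 chk.py && python3 -m crank '[[0,0,0,0.04,1],[0,0,-0.01,0.08,1],[0,0,-0.01,0.12,1]]' 25 >/dev/null;python3 chk.py && python3 -m crank '[[0,0,0,0.04,1],[0,0,-0.01,0.08,1],[0,0,-0.01,0.12,1]]' 25 >/dev/null;python3 chk.py && python3 -m crank '[[0,0,0,0.04,1],[0,0,-0.01,0.08,1],[0,0,-0.01,0.12,1]]' 25 >/dev/null;python3 chk.py
```

```text
12.1 pos [414.79 237.99 129.17] rot [ 1.7994e+02 -4.0000e-02  9.0770e+01] F [ 0.06 -0.16 -1.44] Ftool [-0.16  0.06  1.44] T [0.219 0.025 0.073] gap 11.0 grip 29.8 j6 22.9
12.4 pos [414.86 237.96 129.28] rot [ 1.7994e+02 -4.0000e-02  8.3900e+01] F [ 0.72  0.66 -2.01] Ftool [0.73 0.64 2.01] T [ 0.194 -0.055  0.079] gap 11.15 grip 29.8 j6 29.8
12.7 pos [414.97 237.96 129.47] rot [ 1.7993e+02 -5.0000e-02  7.7020e+01] F [ 0.56  1.16 -1.98] Ftool [1.25 0.29 1.98] T [ 0.141 -0.111  0.06 ] gap 11.27 grip 29.8 j6 36.7
13.0 pos [415.12 237.83 129.54] rot [ 1.7991e+02 -5.0000e-02  7.0170e+01] F [ 2.14  0.71 -3.14] Ftool [1.39 1.77 3.15] T [ 0.062 -0.366  0.477] gap 11.17 grip 31.3 j6 43.5
```

```bash
python3 -m crank '[[0,0,0.02,-0.03,1],[0,0,0.02,-0.04,1]]' 25 >/dev/null;python3 chk.py
```

```text
13.2 pos [415.12 237.86 129.49] rot [ 1.7992e+02 -6.0000e-02  7.2570e+01] F [ 1.68  0.79 -2.13] Ftool [1.26 1.37 2.13] T [ 0.134 -0.388 -0.108] gap 11.01 grip 29.8 j6 41.1
```

End stop felt: the torque went from 0.06 to 0.48 N·m at 3.3 rad, and I backed it off. Now I'll release, rise and look.

```bash
python3 -m crank '[[0,0,0,0,1.6],[0,0,0,0,2.4],[0,0,0,0,3.2],[0,0,-1,0,4],[0,0,-3,0,5],[0,0,-6,0,5.5],[-5,0,-10,0,5.5],[-10,0,-10,0,5.5],[-15,0,-10,0,5.5],[-18,0,-10,0,5.5],[-18,0,-10,0,5.5]]' 25; python3 - <<'E'
from h import *
ims=[]
for n,(u,v) in (('top',(250,245)),('scene',(310,262))):
    p,d=snapshot(n); np.savez(f'pics/{n}1.npz',p=p,d=d);ims.append(cv2.resize(p[v-30:v+40,u-35:u+35],None,fx=5.6,fy=5.6,interpolation=cv2.INTER_CUBIC))
cv2.imwrite('pics/c3.png',np.hstack(ims)[:,:,::-1])
E
```

```text
time: 14.3
tool_pos: [359.7, 62.4, 230.4]
tcp_rot: [179.9, 0.1, 72.2]
ft_force: [-0.6, 0.1, 0.4]
finger_gap: 55.1
grip_force: 0.0
```

View pics/c3.png

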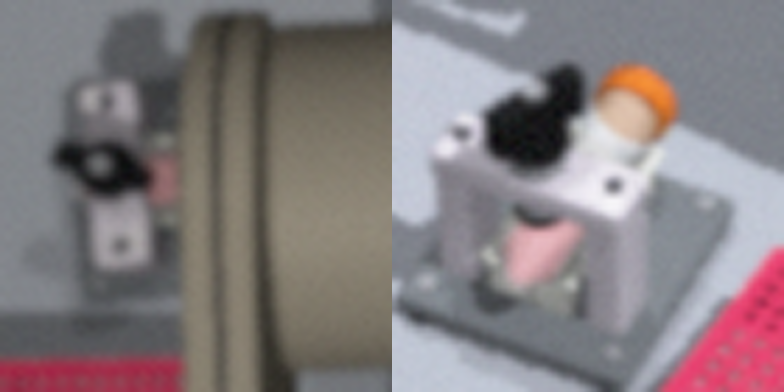

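The clamp hasn't moved: the bridge screws are at the same crop pixels, (103,102) and (122,245), as before. The knob bar has turned about 11° past half a turn. Next is the cap.

```bash
python3 -c "
from h import *
st();to(427.5,152,110,98.5);to(427.5,152,41.5,98.5)"
```

```text
14.4 pos [360.65  65.32 230.32] rot [ 1.7989e+02 -6.0000e-02  7.2350e+01] F [ 0.39 -0.43  0.55] Ftool [-0.29  0.5  -0.55] T [ 0.022 -0.039 -0.044] gap 54.92 grip 0.0 j6 19.9
t 14.4 shift cm [10.27  3.72 12.05] turn -0.456
t 14.4 shift cm [10.27  3.71 18.9 ] turn -0.456
```

```bash
python3 -m crank '[[4,1.5,3,-0.12,5.5],[8,3,6,-0.25,5.5],[10.2,3.7,9,-0.37,5.5],[10.3,3.7,12,-0.456,5.5],[10.3,3.7,12,-0.456,5.5],[10.3,3.7,12,-0.456,5.5]]' 25 >/dev/null; python3 - <<'E'
from h import *
st();to(427.5,152,41.5,98.5)
p,d=snapshot('scene'); cv2.imwrite('pics/c4.png',cv2.resize(p[190:310,240:380],None,fx=5,fy=5,interpolation=cv2.INTER_CUBIC)[:,:,::-1])
E
```

```text
15.0 pos [425.92 153.94 109.29] rot [-179.88    0.     98.59] F [-0.04  1.2   0.17] Ftool [ 1.2   0.14 -0.17] T [0.009 0.013 0.022] gap 54.95 grip 0.0 j6 4.8
t 15.0 shift cm [-0.22  0.14  6.78] turn 0.002
```

View pics/c4.png

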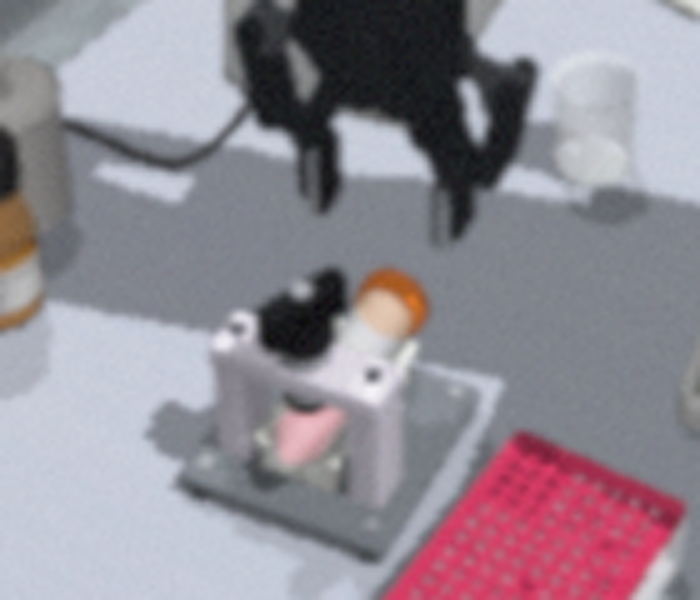

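Fingers at crop (320,190) and (450,225) straddle the cap at (395,300), with no obstruction below. Descending.

```bash
python3 -m crank '[[-0.15,0.15,1.5,0,5.2],[-0.15,0.15,3,0,5.2],[-0.15,0.15,4.5,0,5.2],[-0.15,0.15,5.5,0,5.2],[-0.15,0.15,6.3,0,5.2],[-0.15,0.15,6.8,0,5.2],[-0.15,0.15,6.8,0,4.4],[-0.15,0.15,6.8,0,4.0],[-0.15,0.15,6.8,0,3.8],[-0.15,0.15,6.8,0,3.8]]' 20 >/dev/null; python3 chk.py; python3 -m crank '[[0,0,0,0,3.6],[0,0,0,0,3.5],[0,0,0,0,3.5]]' 20 >/dev/null; python3 chk.py
```

```text
16.05 pos [428.41 151.86  41.63] rot [179.99   0.    98.65] F [-0.38 -1.4  -0.29] Ftool [-1.33 -0.58  0.29] T [-0.131  0.205  0.041] gap 38.1 grip 0.7 j6 4.4
16.35 pos [428.06 151.81  41.23] rot [-1.7997e+02  1.0000e-02  9.8660e+01] F [-2.75 -1.19  0.75] Ftool [-0.77 -2.89 -0.75] T [-0.222  0.431 -0.025] gap 34.78 grip 1.4 j6 4.4
```

```bash
python3 -m crank '[[0,0,0,0,4.0],[0,-0.15,0,0,4.0],[0,-0.15,0,0,3.8],[0,-0.15,0,0,3.6],[0,-0.15,0,0,3.5],[0,-0.15,0,0,3.5]]' 20 >/dev/null; python3 chk.py; python3 -m crank '[[0,0,0,0,3.3],[0,0,0,0,3.1],[0,0,0,0,3],[0,0,0,0,3]]' 25 >/dev/null; python3 chk.py
```

```text
16.95 pos [426.67 151.61  41.23] rot [-179.98    0.     98.65] F [-1.92 -0.22  0.4 ] Ftool [ 0.07 -1.93 -0.4 ] T [-0.087  0.171  0.016] gap 34.77 grip 0.7 j6 4.4
17.35 pos [426.78 151.64  41.35] rot [-180.     -0.     98.65] F [-2.15 -0.19  1.56] Ftool [ 0.14 -2.16 -1.56] T [-0.111  0.264  0.048] gap 32.59 grip 24.6 j6 4.4
```

```bash
python3 -m crank '[[0,-0.02,-0.05,0,3],[-0.2,-0.02,-0.08,0,3],[-0.5,-0.02,-0.08,0,3],[-0.8,-0.02,-0.08,0,3]]' 30 >/dev/null; python3 chk.py && python3 -m crank '[[-0.7,0,0,0,3],[-1.5,0,0,0,3],[-2.2,0,0,0,3]]' 30 >/dev/null; python3 chk.py
```

```text
17.75 pos [427.97 143.44  42.11] rot [179.98   0.    98.66] F [ 0.37  1.43 -0.1 ] Ftool [1.36 0.59 0.1 ] T [-0.006 -0.004 -0.002] gap 31.95 grip 29.7 j6 3.4
18.05 pos [431.2  121.12  42.06] rot [-1.800e+02  1.000e-02  9.864e+01] F [ 0.01 -0.45 -0.83] Ftool [-0.45 -0.05  0.83] T [-0.038 -0.03   0.002] gap 32.43 grip 29.7 j6 0.5
```

Sliding free. Drawing the rest of the way, then lifting.

```bash
python3 -m crank '[[-1,0,0,0,3],[-2,0,0,0,3],[-3,0,0,0,3],[-4,0,0,0,3],[-5,0,0,0,3],[-6,0,0,0,3],[-6.8,0,0,0,3],[-7,0,-0.5,0,3],[-7,0,-2,0,3],[-7,0,-5,0,3],[-7,0,-9,0,3],[-7,0,-14,0,3],[-7,0,-16,0,3],[-7,0,-16,0,3]]' 30 >/dev/null; python3 chk.py; python3 - <<'E'
from h import *
p,d=snapshot('scene'); np.savez('pics/scene2.npz',p=p,d=d)
q,d=snapshot('top'); np.savez('pics/top2.npz',p=q,d=d)
a=cv2.resize(p[150:330,240:420],(400,400),interpolation=cv2.INTER_CUBIC)
b=cv2.resize(q[215:275,380:440],(400,400),interpolation=cv2.INTER_CUBIC)
cv2.imwrite('pics/c5.png',np.hstack([a,b])[:,:,::-1])
E
```

```text
19.45 pos [444.18  52.93 207.02] rot [1.7953e+02 6.0000e-02 9.8670e+01] F [ 0.3   0.64 -0.51] Ftool [0.59 0.38 0.51] T [-0.076 -0.043 -0.019] gap 32.17 grip 29.8 j6 -8.5
```

View pics/c5.png

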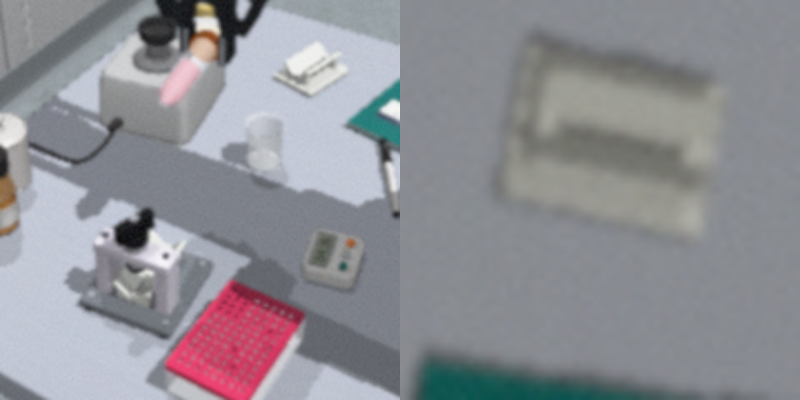

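The tube is in hand and level, the clamp is standing as before, and the rest is now lit. I'll measure the rest from the depth images of both cameras.

```bash
python3 - <<'E'
from h import *
for n,f,box in(('top','top2',(385,445,210,262)),('scene','scene2',(355,405,155,205))):
    t=np.load(f'pics/{f}.npz'); P=[]
    for u in range(box[0],box[1]):
        for v in range(box[2],box[3]):
            if t['d'][v,u]>0: P.append(world(n,u,v,t['d'][v,u]))
    P=np.array(P); 
    for zm in(4,18):
        Q=P[(P[:,2]>zm)&(P[:,2]<60)&(np.abs(P[:,0]-442)<60)&(np.abs(P[:,1]+226)<70)]
        r=cv2.minAreaRect(Q[:,:2].astype(np.float32)); print(n,zm,len(Q),np.round(r[0],1),np.round(r[1],1),round(r[2],1),'zmax',np.percentile(Q[:,2],[5,50,98]).round(1))
    # groove: profile of height across, rest yaw -11.8
    a=np.radians(-11.9); c=np.array([442,-226]); D=Q[:,:2]-c
    P2=P[:,:2]-c; x=P2@[np.cos(a),np.sin(a)]; y=P2@[-np.sin(a),np.cos(a)]
    print([(k,P[(abs(x-k)<2)&(abs(y)<25),2].mean().round(1)) for k in range(-36,37,4)])
    print('y',[(k,P[(abs(y-k)<2)&(abs(abs(x)-18)<6),2].mean().round(1)) for k in range(-48,49,4)])
t=np.load('pics/top2.npz')
c=[world('top',380+X/6.667-.43,215+Y/6.667-.43,z=8) for X,Y in((130,35),(320,75),(298,238),(100,198))]
print(np.array(c).round(1),sum(c)/4)
E
```

```text
Traceback (most recent call last):
  File "h.py", line 6, in world
    c=calibration(name); f=K(c)
ValueError: time passes only in moves, steps and waits
```

```bash
sed -i 's/^from bench import.*/&\nfrom functools import lru_cache\ncalibration=lru_cache(calibration)/' h.py; python3 - <<'E'
from h import *
for n,f,box in(('top','top2',(385,445,210,262)),('scene','scene2',(355,405,155,205))):
    t=np.load(f'pics/{f}.npz'); P=[]
    for u in range(box[0],box[1]):
        for v in range(box[2],box[3]):
            if t['d'][v,u]>0: P.append(world(n,u,v,t['d'][v,u]))
    P=np.array(P); 
    for zm in(4,18):
        Q=P[(P[:,2]>zm)&(P[:,2]<60)&(np.abs(P[:,0]-442)<60)&(np.abs(P[:,1]+226)<70)]
        r=cv2.minAreaRect(Q[:,:2].astype(np.float32)); print(n,zm,len(Q),np.round(r[0],1),np.round(r[1],1),round(r[2],1),'zmax',np.percentile(Q[:,2],[5,50,98]).round(1))
    a=np.radians(-11.9); c=np.array([442,-226])
    P2=P[:,:2]-c; x=P2@[np.cos(a),np.sin(a)]; y=P2@[-np.sin(a),np.cos(a)]
    f=lambda m: P[m,2].mean().round(1) if m.any() else None
    print([(k,f((abs(x-k)<2)&(abs(y)<25))) for k in range(-36,37,4)])
    print('y',[(k,f((abs(y-k)<2)&(abs(abs(x)-18)<6))) for k in range(-48,49,4)])
c=[world('top',380+X/6.667-.43,215+Y/6.667-.43,z=8) for X,Y in((130,35),(320,75),(298,238),(100,198))]
print(np.array(c).round(1),sum(c)/4)
E
```

```text
top 4 725 [ 441.9 -226.6] [138.2 117.4] 89.3 zmax [ 4.5 17.4 33.4]
top 18 350 [ 443.5 -226.9] [72.5 42.9] 75.9 zmax [18.7 26.7 34.1]
[(-36, np.float64(0.2)), (-32, np.float64(1.3)), (-28, np.float64(6.7)), (-24, np.float64(7.5)), (-20, np.float64(14.6)), (-16, np.float64(25.5)), (-12, np.float64(26.6)), (-8, np.float64(24.0)), (-4, np.float64(19.5)), (0, np.float64(15.4)), (4, np.float64(12.3)), (8, np.float64(19.8)), (12, np.float64(23.9)), (16, np.float64(28.7)), (20, np.float64(30.8)), (24, np.float64(30.3)), (28, np.float64(7.3)), (32, np.float64(7.0)), (36, np.float64(-0.6))]
y [(-48, np.float64(-1.3)), (-44, np.float64(2.1)), (-40, np.float64(9.4)), (-36, np.float64(22.6)), (-32, np.float64(23.1)), (-28, np.float64(25.4)), (-24, np.float64(23.9)), (-20, np.float64(22.8)), (-16, np.float64(22.9)), (-12, np.float64(23.0)), (-8, np.float64(22.3)), (-4, np.float64(22.6)), (0, np.float64(25.3)), (4, np.float64(22.1)), (8, np.float64(23.8)), (12, np.float64(22.5)), (16, np.float64(23.5)), (20, np.float64(21.2)), (24, np.float64(27.3)), (28, np.float64(20.9)), (32, np.float64(20.9)), 
[... 694 characters left out ...]
None), (-40, np.float64(7.7)), (-36, np.float64(23.0)), (-32, np.float64(19.3)), (-28, np.float64(18.3)), (-24, np.float64(24.2)), (-20, np.float64(22.2)), (-16, np.float64(20.4)), (-12, np.float64(17.6)), (-8, np.float64(19.6)), (-4, np.float64(27.8)), (0, np.float64(23.2)), (4, np.float64(19.9)), (8, np.float64(26.5)), (12, np.float64(20.5)), (16, np.float64(17.4)), (20, np.float64(24.9)), (24, np.float64(21.6)), (28, np.float64(18.0)), (32, np.float64(19.2)), (36, np.float64(12.8)), (40, np.float64(3.6)), (44, np.float64(1.7)), (48, np.float64(0.1))]
[[ 487.1 -195.6    8. ]
 [ 469.5 -272.8    8. ]
 [ 403.1 -260.     8. ]
 [ 420.5 -180.3    8. ]] [ 445.07194052 -227.17869494    8.        ]
```

```bash
python3 -c "
from h import *
st();to(432.9,-278.8,120,77.9);to(432.9,-278.8,41,77.9)"
```

```text
19.55 pos [441.8   52.88 202.37] rot [179.94   0.    98.67] F [ 0.49  0.46 -1.03] Ftool [0.38 0.55 1.03] T [ 0.04  -0.01  -0.034] gap 32.37 grip 29.8 j6 -8.5
t 19.55 shift cm [-32.66  -5.89   8.23] turn 0.362
t 19.55 shift cm [-32.65  -5.89  16.13] turn 0.362
```

```bash
python3 -m crank '[[-2,-0.4,0,0.02,3],[-5,-0.9,0,0.06,3],[-8.5,-1.5,0,0.1,3],[-12,-2.2,0,0.14,3],[-15.5,-2.8,0,0.18,3],[-19,-3.4,0,0.22,3],[-22.5,-4.1,1,0.26,3],[-26,-4.7,2.5,0.3,3],[-29,-5.2,4,0.33,3],[-31,-5.6,6,0.36,3],[-32.2,-5.8,7.5,0.362,3],[-32.7,-5.9,8.2,0.362,3],[-32.7,-5.9,8.2,0.362,3],[-32.7,-5.9,8.2,0.362,3],[-32.7,-5.9,8.2,0.362,3]]' 30 >/dev/null; python3 - <<'E'
from h import *
st();to(432.9,-278.8,45,77.9)
p,d=snapshot('scene'); q,d2=snapshot('top')
a=cv2.resize(p[110:230,330:450],(400,400),interpolation=cv2.INTER_CUBIC)
b=cv2.resize(q[200:280,380:460],(400,400),interpolation=cv2.INTER_CUBIC)
cv2.imwrite('pics/c6.png',np.hstack([a,b])[:,:,::-1])
E
```

```text
21.05 pos [ 433.02 -278.95  120.85] rot [1.7995e+02 1.0000e-02 7.7960e+01] F [ 0.85  0.37 -0.22] Ftool [0.54 0.75 0.22] T [-0.056  0.02   0.054] gap 32.19 grip 29.8 j6 -26.5
t 21.05 shift cm [ 0.01 -0.02  7.59] turn 0.001
```

View pics/c6.png

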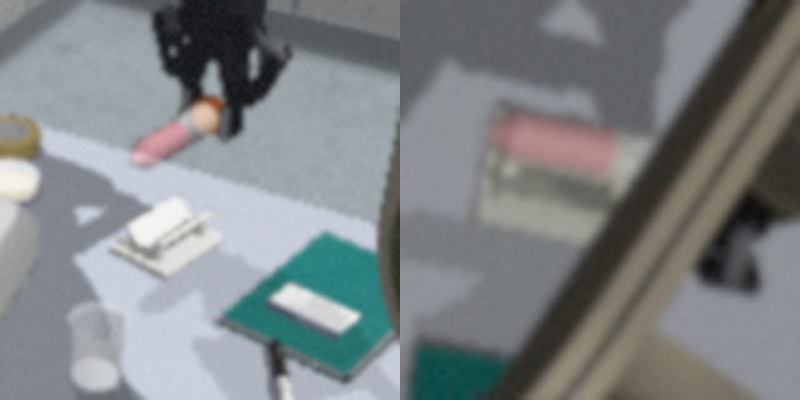

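```bash
python3 - <<'E'
from h import *
for X,Y in((105,130),(210,152)):
    w=world('top',380+X/5-.4,200+Y/5-.4,z=120); t=np.array([433.02,-278.95]); e=np.array([.2087,.978]); n=np.array([-.978,.2087])
    print(w.round(1),'along',((w[:2]-t)@e).round(1),'off',((w[:2]-t)@n).round(1))
for n in('top',):
    c=calibration(n);R=cv2.Rodrigues(c['rvec'])[0];print(-R.T@c['tvec'])
E
```

```text
[ 455.4 -178.6  120. ] along 102.8 off -0.9
[ 443.7 -230.4  120. ] along 49.7 off -0.3
[ 293.558829     30.70509049 1270.30306415]
```

The tube axis is on the tool axis within 1 mm, and the rest is directly below. Lowering.

```bash
python3 -m crank '[[0,0,1.5,0,3],[0,0,3,0,3],[0,0,4.5,0,3],[0,0,6,0,3],[0,0,7,0,3],[0,0,7.6,0,3],[0,0,7.8,0,3],[0,0,7.8,0,3]]' 30 >/dev/null; python3 chk.py;  python3 -m crank '[[0,0,0.15,0,3],[0,0,0.3,0,3],[0,0,0.3,0,3]]' 30 >/dev/null; python3 chk.py
```

```text
21.95 pos [ 432.57 -279.47   42.02] rot [-180.     -0.     77.91] F [ 0.74  0.5  -0.54] Ftool [0.64 0.62 0.54] T [-0.007 -0.042  0.027] gap 32.31 grip 29.8 j6 -26.5
22.25 pos [ 432.66 -279.53   39.31] rot [1.7997e+02 1.0000e-02 7.7910e+01] F [-0.86  0.03 -0.67] Ftool [-0.15 -0.85  0.67] T [-0.003 -0.009 -0.007] gap 32.1 grip 29.8 j6 -26.5
```

```bash
python3 -m crank '[[0,0,0.1,0,3],[0,0,0.1,0,3]]' 30 >/dev/null; python3 chk.py;  python3 -m crank '[[0,0,0.1,0,3],[0,0,0.1,0,3]]' 30 >/dev/null; python3 chk.py
```

```text
22.45 pos [ 432.51 -279.42   38.12] rot [179.99   0.    77.91] F [-0.76  0.2  -0.84] Ftool [ 0.03 -0.78  0.84] T [-0.021  0.012 -0.006] gap 32.13 grip 29.8 j6 -26.5
22.65 pos [ 432.55 -279.57   37.24] rot [1.7999e+02 1.0000e-02 7.7910e+01] F [-0.55 -0.19  1.71] Ftool [-0.3  -0.49 -1.71] T [ 0.013  0.11  -0.01 ] gap 32.29 grip 29.9 j6 -26.5
```

Contact is at the expected height with almost no side load. Releasing gently, then rising clear.

```bash
python3 -m crank '[[0,0,0.02,0,3.2],[0,0,0.02,0,3.4],[0,0,0.02,0,3.6],[0,0,0.02,0,4],[0,0,0.02,0,5],[0,0,0.02,0,6],[0,0,0.02,0,6]]' 20 >/dev/null; python3 chk.py; python3 -m crank '[[0,0,-1,0,6],[0,0,-3,0,6],[0,0,-6,0,6],[0,0,-10,0,6],[0,0,-14,0,6],[-5,0,-16,0,6],[-10,0,-16,0,6],[-15,0,-16,0,6],[-20,0,-16,0,6],[-25,0,-16,0,6],[-25,0,-16,0,6],[-25,0,-16,0,6]]' 20; python3 - <<'E'
from h import *
p,d=snapshot('scene'); q,d2=snapshot('top'); np.savez('pics/top3.npz',p=q,d=d2)
a=cv2.resize(p[150:330,240:420],(400,400),interpolation=cv2.INTER_CUBIC)
b=cv2.resize(q[200:280,380:460],(400,400),interpolation=cv2.INTER_CUBIC)
cv2.imwrite('pics/c7.png',np.hstack([a,b])[:,:,::-1])
E
```

```text
23.35 pos [ 432.53 -279.39   36.88] rot [-180.     -0.     77.91] F [-0.41  0.71 -0.4 ] Ftool [ 0.61 -0.54  0.4 ] T [-0.041 -0.003  0.02 ] gap 60.27 grip 0.0 j6 -26.5
time: 24.55
tool_pos: [379.2, -525.0, 196.8]
tcp_rot: [-180.0, -0.0, 77.8]
ft_force: [1.5, 0.6, -0.5]
finger_gap: 60.0
grip_force: 0.0
```

View pics/c7.png

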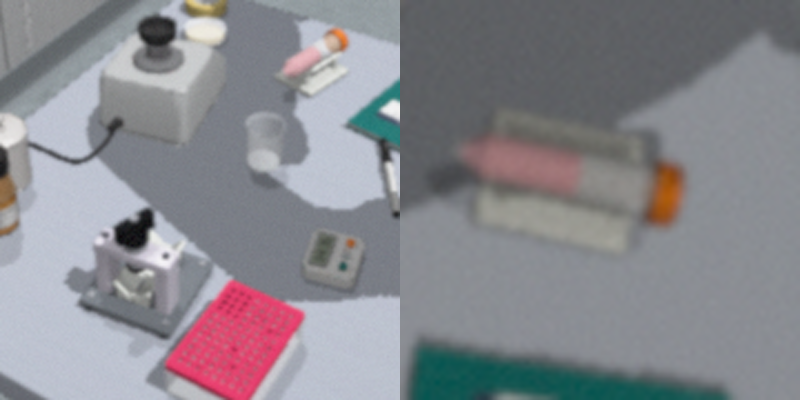

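The tube lies along the groove, ends at crop (462,150) and (683,195). That is centred on the rest once parallax is allowed for. The clamp and beaker haven't moved, so I'm handing in.

```bash
python3 -c "
from bench import hand_in
print(hand_in())"
```

```text
the job is handed in; nothing more can be done
None
```

I turned the knob clockwise 3.3 rad to its end stop, drew the tube out low by its cap, laid it in the middle of the V rest and handed the job in at 25 s; torque at the stop peaked at 0.48 N·m (the clamp turns at 0.4–0.6) before I backed off, and no clamp shift showed in the pictures.

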